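# Put a thimble back on the revolving rack

### The job

Put the loose thimble away on the revolving thimble rack: turn the rack by its brass knob until the empty peg clicks into place in the opening of the glass top, then push the thimble down onto that peg until its rim beds on the felt washer, bedding it with a firm push of 14 to 18 N and no more, and let go of it. Do not touch the thimbles on display or lean on the rack's glass top, and leave the other things on the shelf where they stand.

Things in the scene. Friction and masses are not known exactly. Their poses are not given: they have to be found in the camera images.
- rack: revolving thimble rack, fixed on the glass shelf: square wooden plinth 270 x 270 x 14 mm, brass corner posts (122 mm out along x and y, tops 87 mm up), a 252 mm wooden disc (upper face 32 mm up) under a glass top; its slatted back lies folded flat behind it (to x = 221 mm, 10 mm high). Origin: centre of the plinth's underside; z up, the front with the opening looks along its -x
- glass_top: clear glass plate over the rack, 260 x 260 x 5 mm, upper face 83 mm above the rack's origin, with one rectangular opening in its front edge: y from -50 to 50 mm, x from -130 to -65 mm in the rack's frame. Its origin and axes are those of the rack
- carousel (a joint): angle of the revolving disc (rad), counter-clockwise from above positive, free to turn round and round. At 0 (and at each full turn, 6.283) the empty peg stands at the opening. Click stops every 0.5236 rad hold the disc; about 0.15 N m turns it out of a click
- knob (a point): grip point of the brass thumb-turn that turns the disc, on the disc's axis above the glass, 108 mm above the rack's origin. It is a flat bar 36 mm long, 10 mm thick, from 90 to 118 mm above the rack's origin. The point turns with the disc: x along the bar, y across its thickness, the empty peg towards its -x
- empty_peg (a point): point on the disc's upper face on the axis of the one empty peg of twelve, 105 mm from the disc's axis; turns with the disc. The wooden peg is 12 mm thick, round-tipped, with a grey felt washer, 29 mm wide, at its foot; felt top nominally 8 mm above this point, tip 22 mm above the felt. Peg and felt slide as one in the hole to suit the thimble: they stand up to 5 mm higher or lower, not measured
- opening (a point): fixed point, the empty peg's place in the opening: 105 mm from the rack's axis towards its -x, level with the disc's upper face. The peg carries three brass spring leaves (20 mm across at their widest, 4 mm above the felt) that grip a thimble's bore: its last 7 mm slide on against 2 to 5 N. The felt then yields about 1 mm per 12 N, at most 3 mm
- displayed: the eleven thimbles on the disc's other pegs, 54 mm apart, 23 mm wide, tops 65 to 69 mm above the rack's origin; they turn with the disc. Origin and axes: those of the disc (on its axis, at the level of the rack's origin)
- thimble: the loose thimble, plain polished metal, mouth down on the glass shelf away from the rack: 27 mm tall; a rolled rim, 26 mm wide and 2.3 mm high, runs round its mouth; above it the body is 21.5 mm wide, tapering to 17 mm at the crown. Bore 18 mm at the mouth, 24 mm deep; about 20 g. Origin: centre of its mouth (underside), z up towards the crown
- salt_cellar: cut crystal salt cellar, an open bowl 62 mm wide and 34 mm high; origin at the centre of its underside; a bystander
- pin_box: round turned wooden box with a small knob on its lid, 60 mm wide and 45 mm high; origin at the centre of its underside; a bystander
- magnifier: brass magnifier on a short stand, foot 66 mm wide, upright lens ring 60 mm wide, 104 mm high; origin at the centre of its underside; a bystander
There are look-alikes about, which are no part of the job. Several things have the shape of the thimble; the one meant has the colours described above.

How it is judged:
By the outcome, as a careful person would: the job done as asked, in the order asked, and still so for the second after the job is handed in, with the robot touching nothing.
It also fails if it takes over 64 s, if anything falls off the work surface, if the arm or the gripper's body presses on something with over 40 N, if the wrist force passes 120 N, or if a joint passes its speed limit or range.

### The arm

A 6-joint arm with a two-finger parallel gripper is mounted at the origin on the work surface. World frame = base frame: x ahead of the robot, y to its left, z up, the work surface at z = 0. Lengths are in mm, angles in rad, forces in N, time in s.
With the tool pointing down it reaches from about 275 to 850 mm from the base axis. Payload 5.2 kg.
Tool frame: the origin (TCP) lies at the very end of the fingers, on their centre line; the grasp point (between the pads) lies 19 mm behind it; z points along the fingers, y is the line along which they close (so a half turn about z gives the same grasp; the last joint's range is limited). The gripper opens to 85 mm and grips with 20 to 120 N. Pads are 22 mm wide; open, the fingers measure 114 mm over their backs; the gripper's body (76 mm by 85 mm) begins 54 mm behind the grasp point. The pads swing forward as they close: fully open they stand 13 mm farther back than shut.
Start: joints at [1.141, 0.259, 1.535, -0, 1.348, -0.203], TCP at [123.65, 535.925, 199.41] pointing down, gripper open.
Joint ranges: [-3.14, 3.14], [-0.91, 2.08], [0.19, 2.58], [-1.22, 4.36], [0.22, 2.71], [-3.12, 3.12]. Speed limits (rad/s): [2.57, 2.57, 3.14, 3.14, 3.14, 3.14].

### API

Orientations are given as a 3x3 rotation matrix whose columns are the frame's x, y, z axes.
In Python, from rig import bot gives the robot as it stands.
- The arm moves only by the tool apply_moves, never from a script. Its argument "motion" is a list of rows, each an object with "offset": the shift along the tool's x, y, z in mm, a list of three; "rot": the turn, a rotation vector about the tool's x, y, z in rad, a list of three; "jaw": the opening in per cent of the stroke, from 0 (shut) to 100 (fully open). In form: [{"offset": [x, y, z], "rot": [ax, ay, az], "jaw": jaw}, ...]. A call has 1 to 8 rows; each row is the pose to reach, as a shift and turn from the pose commanded when the call began, along the tool's axes at that moment; what a row does not reach only later rows make up. A row lasts 1/12 s, in which the tool goes at most 41.7 mm and 7.16 degrees, less where a joint would pass 70% of its speed; a pose out of reach is approached as far as the arm can. A call with a gripper value outside its range is refused whole. The fingers move at their own pace and stop on an object; "force" is the grip in N (left out, the last holds). Time passes only in rows, so rows that repeat a pose let the fingers close. It gives the time, the measured TCP pose, the force, the opening and the grip force at its end, in the units of the state.
- bot.get_obs(): the state, without advancing time (a new reading comes with each control period).
- bot.grab_frame(name): name is "side" or "top" or "wrist"; returns a dict with "img" (400x640x3 uint8, red, green, blue), "fx", "fy", "cx", "cy" (pixels), "world_from_camera" (4x4, takes a point from camera to world coordinates); the wrist camera has in their place "T_tool_cam" (4x4, takes a point from camera to tool coordinates, whose origin is the TCP and whose axes are the flange's). Camera axes: x right, y down, z forward; pixel columns grow to the right and rows downward; lengths in mm; the calibration is good to about 2 mm. The wrist camera is an equidistant fisheye: a pixel r from the principal point sees the ray r / f radians off the axis. A picture is of the moment at which its call begins: read the wrist's pose just before it. There is no depth.
- bot.hand_in(): hands the job in; it is judged then, once.
Trained networks look in a picture, given as the dict that the camera call returned (one of the last four; its "shot" number tells which), for a name from the list of things; names that differ only in an ending like _2 or _b are one class to them, and where a whole thing is asked for, a point or a joint stands for the part that bears it (a point fixed in the world has none). Each returns a list of dicts, best first, with "score" (0 to 1); they miss things now and then, are a little off and sometimes report something else, mostly with a low value. They report only what shows in the picture. A call takes as long as a camera call. They do not tell look-alikes from the thing itself.
- bot.spot_in(picture, thing): "bbox" ([left, top, right, bottom] in pixels, round what is visible of it).
The state is a dict: "t": time; "joint_positions": joint angles; "qvel": joint speeds; "joint_efforts": joint torques, N m; "tool_pos": TCP position; "eef_rot": TCP orientation; "ft_force": force on the tool from outside, world axes, zero at the start; "wrist_torque": the same for the moment, N m; "grip_width": opening from 0.0 (shut) to 1.0 (fully open); "finger_force": force on a finger pad.
Only numpy, scipy, OpenCV 4.12 (cv2) and the standard library are available. Lean on these libraries where they do the work, as an engineer would, in place of code of your own. Each camera call takes 0.05 s, during which the arm holds its last target. There are 200 camera calls.

## Working session

There is one attempt and no reset: what is moved stays moved. The work goes in short steps, Python scripts to look and compute and a tool call to move; the robot and the scene stay as the last step left them, time stands still between calls to the robot, and variables do not carry over. Pictures are saved under pics/ and viewed, at most 10 in all, crops included, and the job is handed in when it is done.

Besides the shell and the picture viewer there is one more tool, called after "Request:" as name(argument=value, ...), one argument or row to a line, values as JSON. apply_moves: Moves the arm, as the interface text tells. Its arguments: {"type":"object","properties":{"motion":{"type":"array"},"force":{"type":"number"}},"required":["motion"]}

```bash
mkdir -p pics; ls
cat > h.py <<'E'
import numpy as np, cv2
from rig import bot
def rgb(n,p):
    f=bot.grab_frame(n); cv2.imwrite(f'pics/{p}.png',f['img'][:,:,::-1]); return f
def ray(f,u,v,o=None):
    if 'world_from_camera' in f:
        T=np.array(f['world_from_camera']); d=np.array([(u-f['cx'])/f['fx'],(v-f['cy'])/f['fy'],1.])
    else:
        W=np.eye(4); W[:3,:3]=o['eef_rot']; W[:3,3]=o['tool_pos']; T=W@np.array(f['T_tool_cam'])
        a=np.array([(u-f['cx'])/f['fx'],(v-f['cy'])/f['fy']]); r=np.linalg.norm(a)
        d=np.r_[a*np.sin(r)/max(r,1e-9),np.cos(r)]
    d=T[:3,:3]@d; return T[:3,3],d/np.linalg.norm(d)
def atz(f,u,v,z,o=None):
    c,d=ray(f,u,v,o); return c+d*(z-c[2])/d[2]
def tri(rs):
    A=sum(np.eye(3)-np.outer(d,d) for c,d in rs); b=sum((np.eye(3)-np.outer(d,d))@c for c,d in rs)
    p=np.linalg.solve(A,b); return p,[np.linalg.norm((np.eye(3)-np.outer(d,d))@(p-c)) for c,d in rs]
def proj(f,P,o=None):
    if 'world_from_camera' in f: T=np.array(f['world_from_camera'])
    else:
        W=np.eye(4); W[:3,:3]=o['eef_rot']; W[:3,3]=o['tool_pos']; T=W@np.array(f['T_tool_cam'])
    p=np.linalg.inv(T)@np.r_[P,1]; p=p[:3]
    if 'world_from_camera' in f: a=p[:2]/p[2]
    else: r=np.hypot(*p[:2]); a=p[:2]/max(r,1e-9)*np.arctan2(r,p[2])
    return np.array([f['cx']+f['fx']*a[0],f['cy']+f['fy']*a[1]])
E
cat > a.py <<'E'
from h import *
np.set_printoptions(precision=1,suppress=True)
o=bot.get_obs(); print(o)
fs={n:rgb(n,n+'0') for n in('top','side','wrist')}
for n,f in fs.items():
    print(n,f['fx'],f['cx'],f['cy'],np.array(f.get('world_from_camera',f.get('T_tool_cam'))).tolist())
    for t in['thimble','knob','rack','empty_peg','glass_top','salt_cellar','pin_box','magnifier']:
        print(t,[(np.round(d['bbox']).tolist(),round(d['score'],2)) for d in bot.spot_in(f,t)[:4 if t!='thimble' else 8]])
cv2.imwrite('pics/ts.png',np.vstack([fs['top']['img'],fs['side']['img']])[:,:,::-1][:, :])
E
python3 a.py
```

```text
pics
{'t': 0.0, 'joint_positions': array([ 1.1,  0.3,  1.5,  0. ,  1.3, -0.2]), 'qvel': array([-0., -0.,  0.,  0.,  0.,  0.]), 'joint_efforts': array([  0. , -44.6, -29.1,  -0. ,   0. ,   0. ]), 'tool_pos': array([123.4, 535.4, 198.6]), 'eef_rot': array([[-1. ,  0.2, -0. ],
       [ 0.2,  1. , -0. ],
       [ 0. , -0. , -1. ]]), 'ft_force': array([-0.1, -1.2,  0.1]), 'wrist_torque': array([-0., -0., -0.]), 'finger_force': 0.0, 'grip_width': 1.0009768933771508}
top 392.1776851153867 318.29643719638057 196.58406605816674 [[0.02126893071857815, -0.9838155525796559, 0.17791737151968726, 311.84233747444597], [-0.9997272185367011, -0.022646131084301746, -0.005713253344950292, 42.305861594015816], [0.009649927614199052, -0.17774732416916642, -0.984028844926683, 1165.243402633286], [0.0, 0.0, 0.0, 1.0]]
thimble [([413.0, 271.0, 420.0, 280.0], 0.6), ([422.0, 216.0, 431.0, 223.0], 0.54)]
knob [([316.0, 156.0, 348.0, 208.0], 0.81)]
rack [([280.0, 95.0, 380.0, 218.0], 0.65)]
empty_peg [([317.0, 153.0, 351.0, 211.0], 0.69)]
glass_top [([280.0, 113.0, 380.0, 212.0], 0.88), ([312.0, 158.0, 350.0, 2
[... 873 characters left out ...]
, 456.0, 278.0], 0.58)]
pin_box [([434.0, 305.0, 466.0, 341.0], 0.62)]
magnifier [([317.0, 118.0, 343.0, 153.0], 0.72)]
wrist 309.70691628693146 326.08163364785065 201.56868047843022 [[-0.0009763734424496605, -0.9627241165370443, -0.27048349696953256, 66.38331697548169], [0.9999994997090369, -0.0008811669233885635, -0.0004734200332839539, -1.1899723997323974], [0.0002174317724422162, -0.2704838238838311, 0.9627244952428515, -173.581695265332], [0.0, 0.0, 0.0, 1.0]]
thimble [([23.0, 317.0, 29.0, 328.0], 0.55), ([48.0, 368.0, 54.0, 381.0], 0.48)]
knob []
rack [([144.0, 385.0, 169.0, 399.0], 0.5)]
empty_peg [([47.0, 371.0, 57.0, 381.0], 0.44)]
glass_top []
salt_cellar []
pin_box []
magnifier []
```

```bash
cat > b.py <<'E'
from h import *
np.set_printoptions(precision=1,suppress=True)
t=cv2.imread('pics/top0.png'); s=cv2.imread('pics/side0.png')
a=cv2.resize(t[85:295,200:460],(743,600),interpolation=3); cv2.imwrite('pics/tc.png',a)
b=cv2.resize(s[110:400,230:480],(517,600),interpolation=3); cv2.imwrite('pics/sc.png',b)
ft=bot.grab_frame('top'); fs=bot.grab_frame('side')
def c(b): return (b[0]+b[2])/2,(b[1]+b[3])/2
for n,p,q in[('thA',(413,271,420,280),(286,376,302,394)),('thB',(422,216,431,223),(371,334,390,352)),('pin',(427,165,449,186),(434,305,466,341)),('knob',(316,156,348,208),(310,180,414,250))]:
    for P in(q,):
        print(n,*tri([ray(ft,*c(p)),ray(fs,*c(P))]),atz(ft,*c(p),13),atz(fs,*c(P),13))
E
python3 b.py
```

```text
thA [ 291.1 -257.2   -7. ] [np.float64(3.8625343732042015), np.float64(3.862534373204239)] [ 295.2 -252.8   13. ] [ 285.2 -263.3   13. ]
thB [ 455.8 -282.7   23.4] [np.float64(1.5287839832269592), np.float64(1.5287839832268948)] [ 458.6 -286.3   13. ] [ 458.1 -279.    13. ]
pin [ 589.2 -319.6   29.5] [np.float64(0.07499848414014827), np.float64(0.0749984841399557)] [ 593.3 -324.9   13. ] [ 598.6 -315.3   13. ]
knob [575.3 -11.3  49.4] [np.float64(18.975137221123692), np.float64(18.975137221123614)] [565.7  -4.6  13. ] [616.3  11.1  13. ]
```

View pics/tc.png

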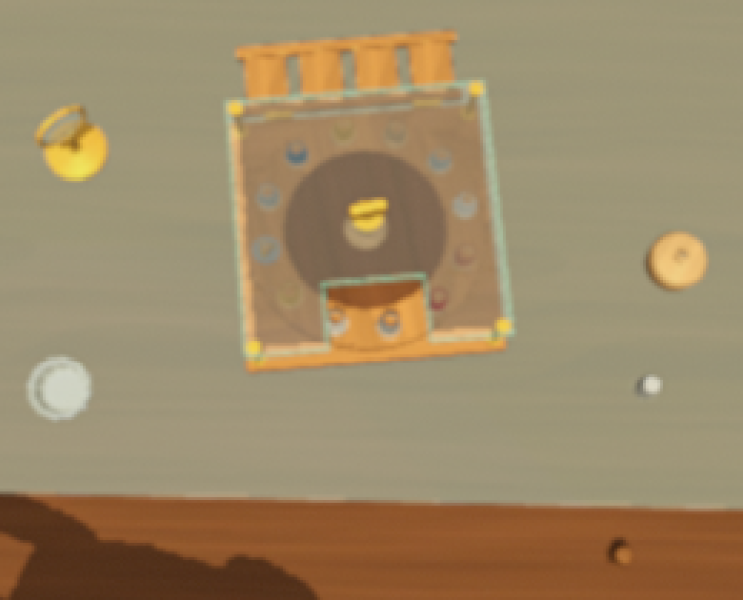

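View pics/sc.png

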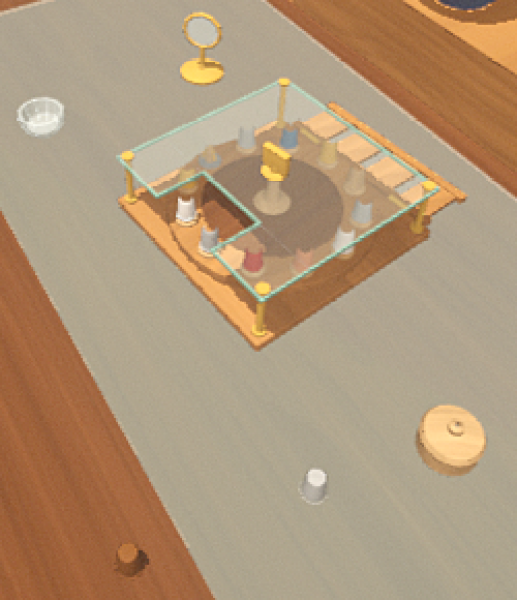

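The top crop shows the rack with its opening at the lower (-x) side, the knob at about (367,213) and the plain metal thimble at (650,385). A brown look-alike stands off the shelf at (620,552). The side crop shows the same metal thimble at (315,485). Next I locate the rack from its post tops.

```bash
cat > c.py <<'E'
from h import *
from scipy.optimize import least_squares
np.set_printoptions(precision=2,suppress=True)
ft=bot.grab_frame('top'); fs=bot.grab_frame('side')
T=np.array([(235,108),(477,88),(504,327),(253,347)])/2.858+[200,85]
S=np.array([(284,83),(431,187),(263,289),(127,157)])/2.068+[230,110]
P=[]
for a,b in zip(T,S):
    p,r=tri([ray(ft,*a),ray(fs,*b)]); P.append(p); print(p,r)
P=np.array(P); L=np.array([(122,122,87),(122,-122,87),(-122,-122,87),(-122,122,87)])
c=P.mean(0)
f=lambda q:np.ravel([proj(F,np.array([q[0],q[1],q[2]])+np.array([np.cos(q[3])*l[0]-np.sin(q[3])*l[1],np.sin(q[3])*l[0]+np.cos(q[3])*l[1],l[2]]))-x for F,X in((ft,T),(fs,S)) for l,x in zip(L,X)])
s=least_squares(f,[c[0],c[1],0,0]); print('rack',s.x,s.fun.round(1))
x=s.x
R=lambda v:np.array([x[0],x[1],x[2]])+np.array([np.cos(x[3])*v[0]-np.sin(x[3])*v[1],np.sin(x[3])*v[0]+np.cos(x[3])*v[1],v[2]])
print('opening',R((-105,0,32)),'knob',R((0,0,108)))
# pegs in top view relative to disc
for u,v in [(297,152),(344,132),(395,132),(440,162),(465,205),(464,254),(438,298),(389,320),(336,320),(288,296),(266,248),(268,196)]:
    p=atz(ft,u/2.858+200,v/2.858+85,x[2]+55); d=p-R((0,0,0)); print((u,v),np.hypot(d[0],d[1]).round(),np.degrees(np.arctan2(d[1],d[0])-x[3]).round()%360)
E
python3 c.py
```

```text
[718.97 144.27  92.73] [np.float64(0.11598708517093255), np.float64(0.11598708517094762)]
[747.05 -99.74  92.23] [np.float64(0.6618813881278642), np.float64(0.6618813881279274)]
[ 502.18 -125.54   94.85] [np.float64(1.1441733885748757), np.float64(1.1441733885750687)]
[476.19 117.76  93.07] [np.float64(0.01523251984130389), np.float64(0.015232519841235278)]
rack [610.9    8.87   6.82   0.11] [ 0.3 -0.2  0.   0.1  0.1 -0.5  0.3 -0.1  0.2 -0.1 -0.8 -0.3 -0.3  0.4
  0.2 -0.1]
opening [506.52  -2.51  38.82] knob [610.9    8.87 114.82]
(297, 152) 104.0 38.0
(344, 132) 100.0 8.0
(395, 132) 102.0 338.0
(440, 162) 100.0 306.0
(465, 205) 102.0 276.0
(464, 254) 103.0 247.0
(438, 298) 105.0 218.0
(389, 320) 102.0 187.0
(336, 320) 105.0 158.0
(288, 296) 110.0 129.0
(266, 248) 105.0 99.0
(268, 196) 105.0 69.0
```

```bash
cat >> h.py <<'E'
def go(x,y,z,ya=None):
    "prints tool offset and rot_z to reach TCP xyz with tool y axis at ya degrees"
    o=bot.get_obs(); R=np.array(o['eef_rot']); d=R.T@(np.array([x,y,z])-o['tool_pos'])
    cur=np.degrees(np.arctan2(R[1,1],R[0,1])); w=0
    if ya is not None: w=-np.radians(ya-cur)
    z=R[:,2]; tilt=np.cross(z,[0,0,-1]); tl=R.T@tilt
    print('t',round(o['t'],2),'pos',np.round(o['tool_pos'],1),'ya',round(cur,1),'off',np.round(d,1),'tiltfix',np.round(tl,3),'rz',round(w,3),'rows',round(np.linalg.norm(d)/41.7,1),round(abs(w)/0.125,1),'F',np.round(o['ft_force'],1),'g',round(o['grip_width']*85,1))
E
python3 -c "
from h import *
go(440,0,240,85)"
```

```text
t 1.55 pos [123.7 535.9 199.4] ya 77.0 off [-428.7 -451.1  -40.6] tiltfix [ 0.  0. -0.] rz -0.14 rows 15.0 1.1 F [ 0.2  0.5 -1.1] g 84.9
```

Request:
apply_moves(
  motion=[
    {"offset":[-429,-451,-41],"rot":[0,0,-0.14],"jaw":100},
    {"offset":[-429,-451,-41],"rot":[0,0,-0.14],"jaw":100},
    {"offset":[-429,-451,-41],"rot":[0,0,-0.14],"jaw":100},
    {"offset":[-429,-451,-41],"rot":[0,0,-0.14],"jaw":100},
    {"offset":[-429,-451,-41],"rot":[0,0,-0.14],"jaw":100},
    {"offset":[-429,-451,-41],"rot":[0,0,-0.14],"jaw":100},
    {"offset":[-429,-451,-41],"rot":[0,0,-0.14],"jaw":100},
    {"offset":[-429,-451,-41],"rot":[0,0,-0.14],"jaw":100},
  ],
)

```text
t: 2.22
tool_pos: [292.4, 249.5, 221.7]
eef_rot: [[-0.996, 0.086, 0.001], [0.086, 0.996, 0.0], [-0.001, 0.001, -1.0]]
ft_force: [1.8, 0.4, -0.5]
grip_width: 1.003
finger_force: 0.0
```

```bash
python3 -c "
from h import *
go(440,0,240,85)"
```

```text
t 2.22 pos [292.4 249.5 221.7] ya 85.1 off [-168.5 -235.8  -18.3] tiltfix [0.001 0.001 0.   ] rz 0.001 rows 7.0 0.0 F [ 1.8  0.4 -0.5] g 85.3
```

Request:
apply_moves(
  motion=[
    {"offset":[-168,-236,-18],"rot":[0,0,0],"jaw":60},
    {"offset":[-168,-236,-18],"rot":[0,0,0],"jaw":60},
    {"offset":[-168,-236,-18],"rot":[0,0,0],"jaw":60},
    {"offset":[-168,-236,-18],"rot":[0,0,0],"jaw":60},
    {"offset":[-168,-236,-18],"rot":[0,0,0],"jaw":60},
    {"offset":[-168,-236,-18],"rot":[0,0,0],"jaw":60},
    {"offset":[-168,-236,-18],"rot":[0,0,0],"jaw":60},
    {"offset":[-168,-236,-18],"rot":[0,0,0],"jaw":60},
  ],
)

```text
t: 2.88
tool_pos: [442.6, -4.8, 239.6]
eef_rot: [[-0.996, 0.093, 0.003], [0.093, 0.996, -0.003], [-0.003, -0.003, -1.0]]
ft_force: [-0.1, -0.3, 0.1]
grip_width: 0.601
finger_force: 0.0
```

```bash
cat > d.py <<'E'
from h import *
np.set_printoptions(precision=1,suppress=True)
o=bot.get_obs(); f=rgb('wrist','w1'); go(610.9,8.9,150,15)
print(bot.spot_in(f,'thimble')[:3],bot.spot_in(f,'knob')[:2])
for n,P in dict(knob=(610.9,8.9,125),op=(506.5,-2.5,38.8),th=(457,-284,20),fl=(476,118,94),fr=(502,-125,94),br=(747,-100,94),bl=(719,144,94)).items(): print(n,proj(f,np.array(P),o))
cv2.imwrite('pics/w1b.png',cv2.resize(f['img'][:,:,::-1],(800,500),interpolation=3))
E
python3 d.py
```

```text
t 2.93 pos [440.6  -1.9 239.2] ya 84.7 off [-168.6   26.5   89.3] tiltfix [-0.  0.  0.] rz 1.217 rows 4.6 9.7 F [-0.8 -0.1 -0.6] g 51.1
[{'bbox': [132.4, 189.1, 153.1, 209.7], 'score': 0.55}, {'bbox': [136.3, 78.2, 154.7, 91.7], 'score': 0.51}, {'bbox': [291.7, 203.1, 374.6, 333.4], 'score': 0.43}] [{'bbox': [287.5, 206.6, 379.1, 334.8], 'score': 0.57}]
knob [353.  326.5]
op [334.3 219.7]
th [142.9 198.7]
fl [440.  200.1]
fr [229.3 240.4]
br [283.7 384.4]
bl [445.1 356.2]
```

View pics/w1b.png

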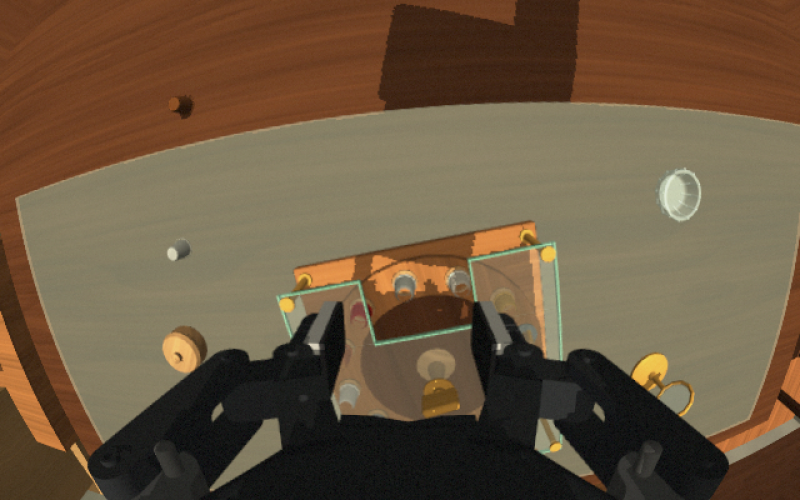

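The wrist view shows the opening with two displayed thimbles at (404,285) and (458,281). The loose thimble is at (178,250) and the knob at (440,400), which agrees with my projections. To find the empty peg I zoom in on the side view.

```bash
python3 -c "
from h import *
s=cv2.imread('pics/side0.png')[145:275,285:455]; t=cv2.imread('pics/top0.png')[105:220,270:390]
s=cv2.resize(s,(784,600),interpolation=2)
for k in range(1): cv2.imwrite('pics/z1.png',cv2.convertScaleAbs(s,alpha=1.3,beta=-40))
cv2.imwrite('pics/z2.png',cv2.convertScaleAbs(cv2.resize(t,(626,600),interpolation=2),alpha=1.4,beta=-50))"
```

```text
(no output)
```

View pics/z1.png

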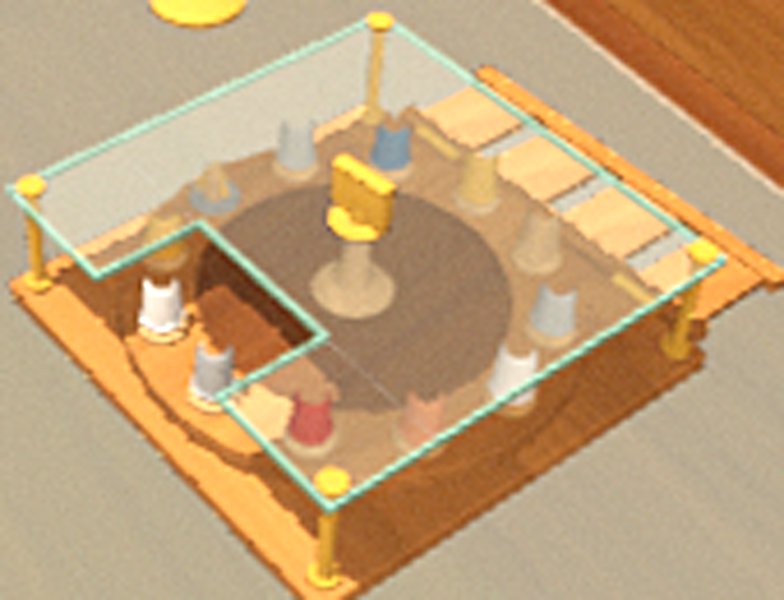

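View pics/z2.png

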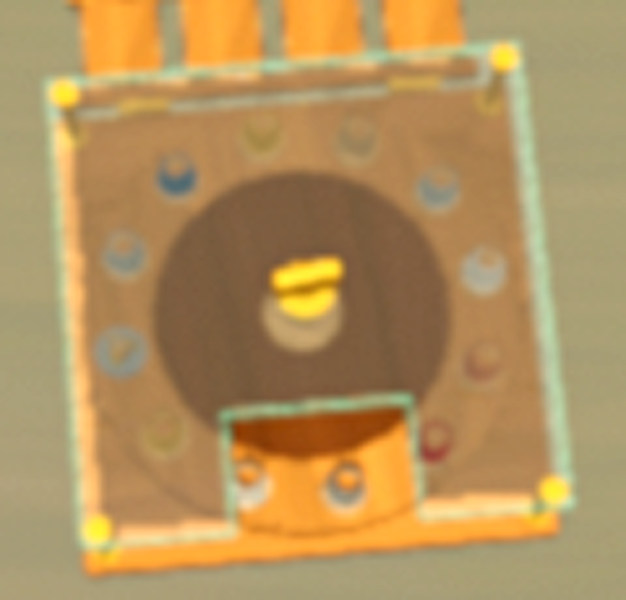

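The empty peg, a wooden core with a grey washer, is at the left: (213,190) in the side crop and (122,350) in the top crop. That is about 98° in the rack's frame, so the knob needs about +82°. I'll go to the knob.

Request:
apply_moves(
  motion=[
    {"offset":[-169,26,80],"rot":[0,0,1.23],"jaw":55},
    {"offset":[-169,26,80],"rot":[0,0,1.23],"jaw":55},
    {"offset":[-169,26,80],"rot":[0,0,1.23],"jaw":55},
    {"offset":[-169,26,80],"rot":[0,0,1.23],"jaw":55},
    {"offset":[-169,26,80],"rot":[0,0,1.23],"jaw":55},
    {"offset":[-169,26,80],"rot":[0,0,1.23],"jaw":55},
    {"offset":[-169,26,80],"rot":[0,0,1.23],"jaw":55},
    {"offset":[-169,26,80],"rot":[0,0,1.23],"jaw":55},
  ],
)

```text
t: 3.7
tool_pos: [608.7, 15.2, 158.4]
eef_rot: [[-0.462, 0.887, -0.002], [0.887, 0.462, 0.001], [0.001, -0.001, -1.0]]
ft_force: [-0.1, -0.1, -0.0]
grip_width: 0.549
finger_force: 0.0
```

```bash
python3 -c "
from h import *
go(610.9,8.9,101,14)
o=bot.get_obs();f=bot.grab_frame('wrist');cv2.imwrite('pics/w2.png',cv2.resize(f['img'][:,:,::-1],(800,500),interpolation=3))
for z in(97,125):print(proj(f,np.array([610.9,8.9,z]),o)*1.25)
"
```

```text
t 3.7 pos [608.7  15.2 158.4] ya 27.5 off [-6.7 -0.9 57.4] tiltfix [-0.001 -0.001 -0.   ] rz 0.236 rows 1.4 1.9 F [-0.1 -0.1 -0. ] g 46.7
[405.05230111 262.31399495]
[404.69180046 276.87153811]
```

View pics/w2.png

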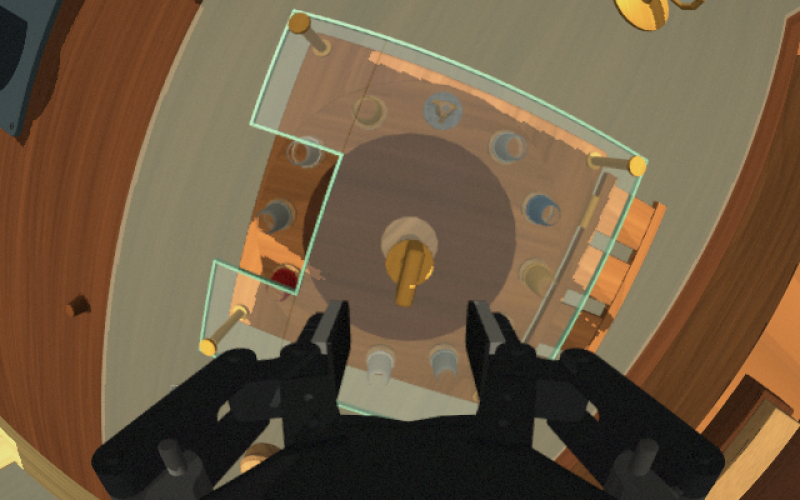

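The knob is at (408,265) and the empty peg is confirmed at (443,110), the +y side. I compute the bar and peg bearings.

```bash
python3 -c "
from h import *
o=bot.get_obs();f=bot.grab_frame('wrist')
C=np.array([610.9,8.9])
a=atz(f,410/1.25,242/1.25,125,o);b=atz(f,405/1.25,304/1.25,125,o);print(a,b,np.degrees(np.arctan2(*(a-b)[[1,0]])))
for n,u,v,z in(('knobbase',409,240,39),('peg',443,110,47),('th',508,148,73),('th',541,210,73),('th',369,110,73),('th',380,360,73)):
  p=atz(f,u/1.25,v/1.25,z,o);d=p[:2]-C;print(n,p,np.hypot(*d),np.degrees(np.arctan2(d[1],d[0])-.11))
for n,P in dict(fl=(-130,130),fr=(-130,-130),bl=(130,130),o1=(-65,50),o2=(-65,-50),o3=(-130,50),o4=(-130,-50)).items():
  c,s=np.cos(.11),np.sin(.11); print(n,proj(f,np.array([C[0]+c*P[0]-s*P[1],C[1]+s*P[0]+c*P[1],90]),o)*1.25)
"
```

```text
[604.27092157  28.21135669 125.        ] [618.64222116  -6.17016576 125.        ] 112.68467673899895
knobbase [613.15017563  10.20869857  39.        ] 2.6030717119338798 23.87967890958274
peg [589.78205627 110.08128433  47.        ] 103.36159753898504 95.48665120938026
th [639.55617596 105.52522744  73.        ] 100.78497406704679 67.17866993539047
th [682.09132878  79.73304144  73.        ] 100.42671483455267 38.55292350496254
th [545.30789838  84.6444612   73.        ] 100.19754088143792 124.58890249840582
th [632.86313163 -77.98329152  73.        ] 89.61632382928603 -82.1159986300105
fl [288.32479704   9.02828613]
fr [197.28587499 347.97378544]
bl [643.02402733 155.35611948]
o1 [336.38169625 151.8769707 ]
o2 [292.16470269 291.44176702]
o3 [246.15845192 121.94993098]
o4 [211.19092213 259.19184801]
```

Request:
apply_moves(
  motion=[
    {"offset":[-7,0,0],"rot":[0,0,0.236],"jaw":50},
    {"offset":[-7,0,20],"rot":[0,0,0.236],"jaw":50},
    {"offset":[-6,0,57],"rot":[0,0,0.236],"jaw":50},
    {"offset":[-6,0,57],"rot":[0,0,0.236],"jaw":50},
    {"offset":[-6,0,57],"rot":[0,0,0.236],"jaw":50},
  ],
)

```text
t: 4.22
tool_pos: [610.0, 8.7, 100.9]
eef_rot: [[-0.25, 0.968, -0.005], [0.968, 0.25, 0.001], [0.002, -0.005, -1.0]]
ft_force: [0.8, -0.2, -0.3]
grip_width: 0.501
finger_force: 0.0
```

```bash
python3 -c "
from h import *
go(612,10,101,14)"
```

```text
t 4.22 pos [610.    8.7 100.9] ya 14.5 off [ 0.7  2.3 -0.1] tiltfix [-0.005 -0.002  0.   ] rz 0.008 rows 0.1 0.1 F [ 0.8 -0.2 -0.3] g 42.6
```

Request:
apply_moves(
  motion=[
    {"offset":[0,2,0],"rot":[0,0,0],"jaw":5},
    {"offset":[0,2,0],"rot":[0,0,0],"jaw":5},
    {"offset":[0,2,0],"rot":[0,0,0],"jaw":5},
    {"offset":[0,2,0],"rot":[0,0,0],"jaw":5},
    {"offset":[0,2,0],"rot":[0,0,0],"jaw":5},
    {"offset":[0,2,0],"rot":[0,0,0],"jaw":5},
  ],
  force=40,
)

```text
t: 4.72
tool_pos: [614.5, 7.8, 102.8]
eef_rot: [[-0.246, 0.969, 0.001], [0.969, 0.246, -0.0], [-0.0, 0.001, -1.0]]
ft_force: [-0.6, 0.4, 0.3]
grip_width: 0.05
finger_force: 0.0
```

```bash
python3 -c "
from h import *
go(612,10,101,96)
print(bot.get_obs()['wrist_torque'])"
```

```text
t 4.72 pos [614.5   7.8 102.8] ya 14.2 off [ 2.8 -1.9  1.8] tiltfix [0.001 0.    0.   ] rz -1.427 rows 0.1 11.4 F [-0.6  0.4  0.3] g 4.2
[ 0.04377397 -0.00841715  0.01901188]
```

```bash
python3 -c "
from h import *
f=bot.grab_frame('wrist');g=bot.grab_frame('side')['img'][130:280,270:460]
a=cv2.resize(f['img'][120:360,180:480],(500,400),interpolation=3);b=cv2.resize(g,(300,237),interpolation=3)
c=np.zeros((400,800,3),np.uint8);c[:,:500]=a;c[:237,500:]=b;cv2.imwrite('pics/w3.png',c[:,:,::-1])"
```

```text
(no output)
```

View pics/w3.png

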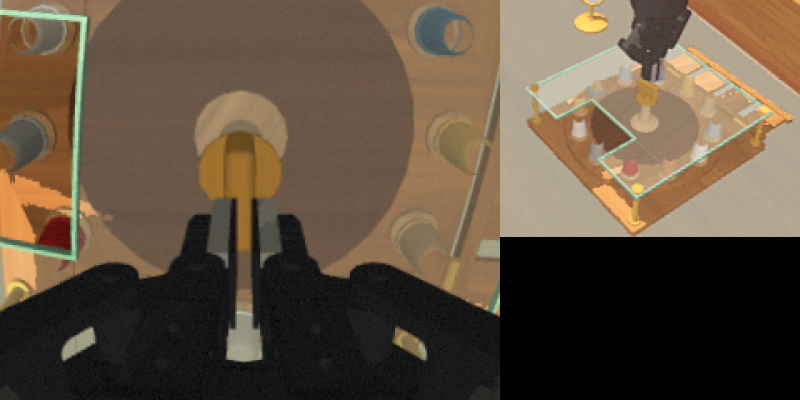

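```bash
python3 -c "
from h import *
o=bot.get_obs();fs=bot.grab_frame('side');ft=bot.grab_frame('top')
p,r=tri([ray(ft,329.2,156.5),ray(fs,364.0,182.5)]);print('knob',p,r)
for P in((614.5,7.8,102.8),(614.5,7.8,122),(612,10,125),(612,10,97)):print(P,(proj(fs,np.array(P))-[270,130])*1.58+[500,0],proj(ft,np.array(P)))
print(np.round(o['joint_positions'],3),o['tool_pos'],o['ft_force'])"
```

```text
knob [611.69877752   8.94030006 126.03934815] [np.float64(0.5043259704975812), np.float64(0.5043259704978681)]
(614.5, 7.8, 102.8) [649.71651041  94.42277167] [329.23981385 158.01566902]
(614.5, 7.8, 122) [650.67654098  84.73610455] [329.49838529 156.10280676]
(612, 10, 125) [648.55818481  82.91297376] [328.7242958  156.65784144]
(612, 10, 97) [647.21322494  97.00662816] [328.36831009 159.42033328]
[-0.169  0.448  1.505 -0.     1.188 -0.417] [614.25887335   7.77971168 102.43748166] [ 0.83181751 -0.19665665 -0.2185618 ]
```

The knob sits where I computed (top z ≈ 126), but the fingers closed to 4 mm without gripping it. I check with a colour map of the side view around the knob.

```bash
python3 -c "
from h import *
o=bot.get_obs();f=bot.grab_frame('side')['img'];a=cv2.imread('pics/side0.png')[:,:,::-1]
def cl(p):
  r,g,b=map(int,p)
  if r-b>110: return 'G'
  if max(p)<70: return '#'
  if max(p)-min(p)<25: return 'o'
  return '.'
for y in range(165,205): print(y,''.join(cl(f[y,x]) for x in range(345,385)),''.join(cl(a[y,x]) for x in range(345,385)))
"
```

```text
165 ......o##ooooooo#oo#ooooo#oo#o....ooo... ..................o...............ooo...
166 .......o##o#oooooooo#ooooooooo.oooo...G. .................oo....o..o.o.o..o......
167 ........oo#o#ooooooooooo#ooo...oo....... ..............ooo......o..o....o........
168 ..........ooo#ooooo#oooo##oo............ .............ooo.........o..............
169 ...........oo###ooooooooo#oo............ ............o............o..............
170 .......o.o.o...#ooooooooo#oo............ .o.......oo.............................
171 .oo....oo......##oooooooo#oo............ .oo....oo...............................
172 oooo.ooo.......#oooo#oooo#oo............ ooo..ooo................................
173 .oooooo........#ooooooooo#ooo........... oooooooo..............ooo.ooo...........
174 .oooooo........#ooooooooooooo........... ooooooo...............ooo...o...........
175 oooooooo.......#ooo#ooooooooo........... .ooooooo.............o.oooo.o...........
176 oooooooo.......#o#ooooooooooo........... oooooooo.............oooooooo...........
177 oooooooo.......#ooo#oooo#oooo........... .ooooooo.............oo
[... 1639 characters left out ...]
............
197 ........................................ ........................................
198 ........................................ ........................................
199 ........................................ ........................................
200 ........................................ ........................................
201 ........................................ ........................................
202 ........................................ ........................................
203 ........................................ ........................................
204 ........................................ ........................................
```

Both the side and wrist views put the visible fingertips around z ≈ 126, just above the knob bar, although the TCP reads 102. I'll test this carefully: open, go down 9 mm (even by the TCP reading this stays above the glass), and close again.

Request:
apply_moves(
  motion=[
    {"offset":[0,-2,0],"rot":[0,0,0],"jaw":40},
    {"offset":[0,-2,0],"rot":[0,0,0],"jaw":40},
    {"offset":[0,-2,0],"rot":[0,0,0],"jaw":40},
    {"offset":[0,-2,5],"rot":[0,0,0],"jaw":40},
    {"offset":[0,-2,9],"rot":[0,0,0],"jaw":40},
    {"offset":[0,-2,9],"rot":[0,0,0],"jaw":40},
  ],
)

```text
t: 5.47
tool_pos: [611.5, 7.5, 91.9]
eef_rot: [[-0.245, 0.969, -0.002], [0.969, 0.245, 0.0], [0.001, -0.002, -1.0]]
ft_force: [-0.6, -0.0, 0.2]
grip_width: 0.402
finger_force: 0.0
```

Request:
apply_moves(
  motion=[
    {"offset":[0,0,0],"rot":[0,0,0],"jaw":5},
    {"offset":[0,0,0],"rot":[0,0,0],"jaw":5},
    {"offset":[0,0,0],"rot":[0,0,0],"jaw":5},
    {"offset":[0,0,0],"rot":[0,0,0],"jaw":5},
    {"offset":[0,0,0],"rot":[0,0,0],"jaw":5},
  ],
)

```text
t: 5.88
tool_pos: [612.8, 7.5, 93.2]
eef_rot: [[-0.245, 0.969, 0.001], [0.969, 0.245, 0.0], [-0.0, 0.001, -1.0]]
ft_force: [3.0, 0.6, -2.4]
grip_width: 0.077
finger_force: 39.0
```

```bash
cat > asc.py <<'E'
from h import *
go(612,10,101,14)
o=bot.get_obs();f=bot.grab_frame('side')['img']
def cl(p):
  r,g,b=map(int,p)
  if r-b>110: return 'G'
  if max(p)<70: return '#'
  if max(p)-min(p)<25: return 'o'
  return '.'
for y in range(168,200): print(y,''.join(cl(f[y,x]) for x in range(345,385)))
E
python3 asc.py
```

```text
t 5.88 pos [612.8   7.5  93.2] ya 14.2 off [ 2.6 -0.2 -7.8] tiltfix [0.001 0.    0.   ] rz 0.004 rows 0.2 0.0 F [ 3.   0.6 -2.4] g 6.6
168 .....o##oooooooooooooooooo###.....G.....
169 .....o##oooooooooooooooooooo....G.......
170 ......o###oooooooooooooooooo............
171 .oo....oo##ooooooooooooo#ooo............
172 oooo.ooo...#ooooooo#oooo#ooo............
173 .oooooo.....oooooooooooo#oooo...........
174 ooooooo.......#ooooooooo#oooo...........
175 oooooooo......#ooooooooo#oooo...........
176 oooooooo......#ooo##oooo#oooo...........
177 oooooooo......#ooooooooo#oooo...........
178 oooooooo......#ooooooooo#oooo...........
179 .ooooooo......#ooo#ooooo#oo.o...........
180 .oooooo.......o#oo#ooooo#oooo...........
181 ...oo.........##oo#oooooooo.............
182 ...............ooo#oooo#o...............
183 .............G..o##oooo.................
184 .............GG...oooo.G................
185 ..............GGG..oo.GGG...............
186 .............G..GG...GGGG...............
187 .............G.G.G.GGGGGG...............
188 .............G....GGG..GG...............
189 ..............G.G.G...GGG...............
190 ............GG......G.GG................
191 ............GGGG.GG...GG................
192 ............GGGG.GGG..GG................
193 ............GGGGGGGG..GG................
194 .............GGGGGGGG.G.................
195 ..............GGGGGGGGG.................
196 ...............GGGGGGG..................
197 ........................................
198 ........................................
199 ........................................
```

Request:
apply_moves(
  motion=[
    {"offset":[0,0,0],"rot":[0,0,0],"jaw":35},
    {"offset":[0,0,0],"rot":[0,0,0],"jaw":35},
    {"offset":[0,0,0],"rot":[0,0,0],"jaw":35},
    {"offset":[-2,0,9],"rot":[0,0,0],"jaw":35},
    {"offset":[-2,0,9],"rot":[0,0,0],"jaw":35},
  ],
)

```text
t: 6.35
tool_pos: [611.8, 5.2, 82.7]
eef_rot: [[-0.245, 0.969, -0.002], [0.969, 0.245, 0.0], [0.001, -0.002, -1.0]]
ft_force: [-0.8, 0.2, 0.2]
grip_width: 0.352
finger_force: 0.0
```

Request:
apply_moves(
  motion=[
    {"offset":[0,0,0],"rot":[0,0,0],"jaw":5},
    {"offset":[0,0,0],"rot":[0,0,0],"jaw":5},
    {"offset":[0,0,0],"rot":[0,0,0],"jaw":5},
    {"offset":[0,0,0],"rot":[0,0,0],"jaw":5},
    {"offset":[0,0,0],"rot":[0,0,0],"jaw":5},
  ],
)

```text
t: 6.77
tool_pos: [613.3, 5.6, 84.0]
eef_rot: [[-0.245, 0.969, 0.001], [0.969, 0.245, 0.0], [-0.0, 0.001, -1.0]]
ft_force: [5.5, 1.4, -5.3]
grip_width: 0.101
finger_force: 43.1
```

```bash
python3 asc.py; python3 -c "
from rig import bot
o=bot.get_obs();print(o['wrist_torque'],o['tool_pos'],o['grip_width'],o['finger_force'])"
```

```text
t 6.77 pos [613.3   5.6  84. ] ya 14.2 off [  4.6  -0.2 -17. ] tiltfix [ 0.001  0.    -0.   ] rz 0.004 rows 0.4 0.0 F [ 5.5  1.4 -5.3] g 8.6
168 .oooooooooooooooooooooooooooo##.........
169 ..ooooooooooooooo..ooooo#oooo#o.........
170 ...ooooooooooo#oo...#oooooooo#..........
171 .o..oooooooooooo####ooooooooo#..........
172 .ooo.o##ooooooooooooooo#o#ooo...........
173 ooooooo##oooo#oooooooooo#ooo............
174 ooooooo##o#oooooooo#oooooooo............
175 oooooooo.o#oooo#oooooooo##oo............
176 ooooooo....##ooooooo#ooo##oo............
177 oooooooo....o#oooo#oo#oo##oo............
178 oooooooo......ooooo#oooo#.ooo...........
179 oooooooo......ooooo#ooooo#ooo...........
180 .oooooo.....G.##ooo#oooo##oo............
181 ...oo.........#oooo#oooo#oo.............
182 ..............#ooooooooo#oo.............
183 ..............#oooooooo..oo.............
184 ..............#ooooooooGG.o.............
185 ..............#oo##ooooGG...............
186 ...............o###ooo.GG...............
187 .............G..o##ooo.GG...............
188 .............GGG..oooo.GG...............
189 ...............GG..oo.GGG...............
190 ............GG...GG.GGGG................
191 ............GGG..GGGGGGG................
192 ............GGG..GGG..GG................
193 ............GGGGGGGG.GGG................
194 .............GGGGGGG..GG................
195 ..............GGGGGGGGG.................
196 ...............GGGGGGG..................
197 ........................................
198 ........................................
199 ........................................
[ 0.18218018 -0.80908694 -0.04301609] [613.34150481   5.59617449  83.98023803] 0.09820100589498694 43.009076714515686
```

The knob is gripped (8.6 mm, 43 N). I turn it +82° about its axis.

Request:
apply_moves(
  motion=[
    {"offset":[0,0.5,0],"rot":[0,0,-0.125],"jaw":5},
    {"offset":[0.1,1,0],"rot":[0,0,-0.25],"jaw":5},
    {"offset":[0.3,1.5,0],"rot":[0,0,-0.375],"jaw":5},
    {"offset":[0.5,1.9,0],"rot":[0,0,-0.5],"jaw":5},
    {"offset":[0.8,2.3,0],"rot":[0,0,-0.625],"jaw":5},
    {"offset":[1.1,2.7,0],"rot":[0,0,-0.75],"jaw":5},
    {"offset":[1.4,3.1,0],"rot":[0,0,-0.875],"jaw":5},
    {"offset":[1.8,3.4,0],"rot":[0,0,-1.0],"jaw":5},
  ],
  force=50,
)

```text
t: 7.48
tool_pos: [616.7, 8.6, 84.0]
eef_rot: [[-0.95, 0.312, 0.002], [0.312, 0.95, 0.001], [-0.002, 0.001, -1.0]]
ft_force: [6.5, 1.8, -6.7]
grip_width: 0.096
finger_force: 50.6
```

Request:
apply_moves(
  motion=[
    {"offset":[0,0.5,0],"rot":[0,0,-0.11],"jaw":5},
    {"offset":[0.1,0.9,0],"rot":[0,0,-0.22],"jaw":5},
    {"offset":[0.2,1.3,0],"rot":[0,0,-0.33],"jaw":5},
    {"offset":[0.4,1.7,0],"rot":[0,0,-0.43],"jaw":5},
    {"offset":[0.4,1.7,0],"rot":[0,0,-0.43],"jaw":5},
    {"offset":[0.4,1.7,0],"rot":[0,0,-0.43],"jaw":5},
  ],
)

```text
t: 7.98
tool_pos: [616.9, 10.6, 84.0]
eef_rot: [[-0.994, -0.108, 0.002], [-0.108, 0.994, 0.001], [-0.002, 0.001, -1.0]]
ft_force: [6.5, 3.1, -7.3]
grip_width: 0.099
finger_force: 50.6
```

```bash
python3 -c "
from h import *
go(612,9.5,84,96.3); o=bot.get_obs(); print(o['wrist_torque'],o['finger_force'])"
```

```text
t 7.98 pos [616.9  10.6  84. ] ya 96.2 off [ 5.  -0.5  0. ] tiltfix [0.001 0.002 0.   ] rz -0.002 rows 0.1 0.0 F [ 6.5  3.1 -7.3] g 8.4
[ 0.48204502 -1.18901526 -0.00744224] 50.57578504085541
```

Request:
apply_moves(
  motion=[
    {"offset":[0,0,0],"rot":[0,0,0],"jaw":35},
    {"offset":[0,0,0],"rot":[0,0,0],"jaw":35},
    {"offset":[0,0,0],"rot":[0,0,0],"jaw":35},
    {"offset":[0,0,-40],"rot":[0,0,0],"jaw":35},
    {"offset":[0,0,-80],"rot":[0,0,0],"jaw":45},
    {"offset":[60,0,-120],"rot":[0,0,0],"jaw":60},
    {"offset":[100,0,-120],"rot":[0,0,0],"jaw":60},
    {"offset":[130,0,-120],"rot":[0,0,0],"jaw":60},
  ],
)

```text
t: 8.65
tool_pos: [500.2, -3.3, 205.2]
eef_rot: [[-0.994, -0.107, 0.004], [-0.107, 0.994, -0.002], [-0.004, -0.002, -1.0]]
ft_force: [-1.0, -0.8, 0.6]
grip_width: 0.599
finger_force: 0.0
```

```bash
python3 -c "
from h import *
go(457,-284,150,96.3)
o=bot.get_obs();f=bot.grab_frame('wrist');T=bot.grab_frame('top');S=bot.grab_frame('side')
np.savez('pics/fr2.npz',o=o['tool_pos'],R=o['eef_rot'])
a=cv2.resize(f['img'],(640,400));s=cv2.resize(S['img'][150:280,285:455],(400,306),interpolation=3)[:,:];t=cv2.resize(T['img'][150:215,290:370],(376,306),interpolation=3)
c=np.zeros((600,776,3),np.uint8);c[:306,:400]=s;c[:306,400:776]=t;w=cv2.resize(f['img'][100:240,180:520],(714,294),interpolation=3);c[306:600,:714]=w
cv2.imwrite('pics/m1.png',c[:,:,::-1])
x0=[610.9,8.9];
for z in (39,47,69):
  for F,oo in((f,o),(T,None),(S,None)): print(z,proj(F,np.array([506.5,-2.5,z]),oo).round(1),end=' ')
"
```

```text
t 8.65 pos [500.2  -3.3 205.2] ya 96.2 off [  73.3 -274.3   55.4] tiltfix [-0.002  0.004 -0.   ] rz -0.002 rows 6.9 0.0 F [-1.  -0.8  0.6] g 50.9
39 [328.3 181.9] 39 [331.4 199.9] 39 [327.4 228.1] 47 [328.3 183.5] 47 [331.5 199.4] 47 [327.4 225.8] 69 [328.4 188.2] 69 [331.8 198.1] 69 [327.4 219.4]
```

View pics/m1.png

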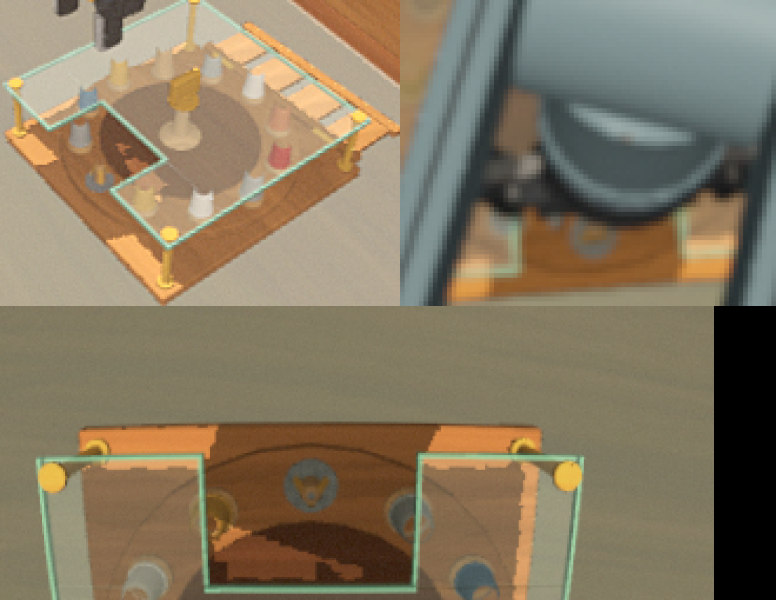

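The peg now stands in the opening: (312,485) in the wrist crop, with its washer centred between the two neighbours. Next I compute its position and the fingertip offset, then move to the thimble.

```bash
python3 -c "
from h import *
o=bot.get_obs();f=bot.grab_frame('wrist');T=bot.grab_frame('top');S=bot.grab_frame('side')
print('peg felt',tri([ray(T,330.9,200.2),ray(S,326.6,226.5)]),tri([ray(T,330.9,200.2),ray(S,326.6,226.5),ray(f,328.2,185.7,o)]))
for z in(100,105,110,115): print(z,proj(S,np.array([604,-5,z])).round(1),proj(S,np.array([604,5.6,z])).round(1))
b=bot.spot_in(f,'thimble');print([(np.round(d['bbox'],1),round(d['score'],2)) for d in b[:4]])
print(proj(f,np.array([457,-284,20]),o))
"
```

```text
peg felt (array([504.90434562,  -1.04854668,  44.16071403]), [np.float64(0.18829361410423198), np.float64(0.18829361410412665)]) (array([505.10176467,  -1.23042883,  44.34452079]), [np.float64(0.47420632404607016), np.float64(0.08677111089399318), np.float64(0.5572449581400921)])
100 [364.1 195.4] [361.5 192.7]
105 [364.3 193.8] [361.7 191.1]
110 [364.4 192.2] [361.8 189.6]
115 [364.6 190.6] [362. 188.]
[(array([142.1,   3.7, 169. ,  20.4]), 0.85), (array([109.4, 122.4, 130.9, 136.5]), 0.76), (array([ 89.7, 200.1, 128.6, 239.7]), 0.58), (array([276.7, 168.8, 373.7, 323.5]), 0.37)]
[121.50932424 127.30414168]
```

Request:
apply_moves(
  motion=[
    {"offset":[73,-274,60],"rot":[0,0,0],"jaw":60},
    {"offset":[73,-274,60],"rot":[0,0,0],"jaw":60},
    {"offset":[73,-274,60],"rot":[0,0,0],"jaw":60},
    {"offset":[73,-274,60],"rot":[0,0,0],"jaw":60},
    {"offset":[73,-274,60],"rot":[0,0,0],"jaw":60},
    {"offset":[73,-274,60],"rot":[0,0,0],"jaw":60},
    {"offset":[73,-274,60],"rot":[0,0,0],"jaw":60},
    {"offset":[73,-274,60],"rot":[0,0,0],"jaw":60},
  ],
)

```text
t: 9.67
tool_pos: [455.9, -290.1, 140.2]
eef_rot: [[-0.995, -0.102, -0.002], [-0.102, 0.995, -0.002], [0.002, -0.001, -1.0]]
ft_force: [-0.0, 0.0, 1.0]
grip_width: 0.597
finger_force: 0.0
```

```bash
cat > th.py <<'E'
from h import *
np.set_printoptions(precision=1,suppress=True)
go(457,-284,100,96.3)
o=bot.get_obs();rs=[]
for n in('wrist','top','side'):
    f=bot.grab_frame(n);oo=o if n=='wrist' else None;e=proj(f,np.array([457,-284,20]),oo)
    for d in bot.spot_in(f,'thimble')[:5]:
        b=d['bbox'];c=((b[0]+b[2])/2,(b[1]+b[3])/2)
        if np.hypot(*(c-e))<25: print(n,np.round(b,1),d['score'],'exp',e,'at z20',atz(f,*c,20,oo));rs.append(ray(f,*c,oo));break
if len(rs)>1: print(tri(rs))
E
python3 th.py
```

```text
t 9.67 pos [ 455.9 -290.1  140.2] ya 95.9 off [-1.8  6.  40.2] tiltfix [-0. -0. -0.] rz -0.008 rows 1.0 0.1 F [-0.  0.  1.] g 50.8
wrist [318.8 178.1 340.6 204. ] 0.75 exp [334.4 188.1] at z20 [ 460.4 -288.2   20. ]
side [374.9 335.6 388.7 354.8] 0.5 exp [382.  343.9] at z20 [ 455.1 -285.8   20. ]
(array([ 457.4, -287.2,   21.3]), [np.float64(2.8776508790821573), np.float64(2.8776508790820934)])
```

Request:
apply_moves(
  motion=[
    {"offset":[-1,4,30],"rot":[0,0,0],"jaw":55},
    {"offset":[-1,4,70],"rot":[0,0,0],"jaw":55},
    {"offset":[-1,4,110],"rot":[0,0,0],"jaw":55},
    {"offset":[-1,4,128],"rot":[0,0,0],"jaw":55},
    {"offset":[-1,4,128],"rot":[0,0,0],"jaw":55},
    {"offset":[-1,4,128],"rot":[0,0,0],"jaw":55},
  ],
)

```text
t: 10.47
tool_pos: [457.6, -277.4, 14.5]
eef_rot: [[-0.994, -0.109, -0.001], [-0.109, 0.994, 0.001], [0.001, 0.001, -1.0]]
ft_force: [0.7, -0.2, 0.9]
grip_width: 0.551
finger_force: 0.0
```

```bash
python3 -c "
from h import *
go(457.5,-286.5,12,96.3)
o=bot.get_obs();f=bot.grab_frame('wrist');S=bot.grab_frame('side')
b=cv2.resize(S['img'][280:400,310:450],(700,600),interpolation=3)[:,:380+0] if 0 else cv2.resize(S['img'][300:380,335:435],(400,320),interpolation=3)
w=cv2.resize(f['img'][120:320,220:440],(396,360),interpolation=3)
c=np.zeros((360,800,3),np.uint8);c[:320,:400]=b;c[:,404:]=w;cv2.imwrite('pics/m2.png',c[:,:,::-1])
R=np.array(o['eef_rot']);t=np.array(o['tool_pos'])
for z in(0,10,20,30): print(z,[((proj(S,t+R@[x,y,0]+[0,0,z])-[335,300])*4).round().tolist() for x,y in((-11,-25),(11,-25),(-11,25),(11,25))])
"
```

```text
t 10.47 pos [ 457.6 -277.4   14.5] ya 96.3 off [ 1.1 -9.   2.5] tiltfix [ 0.001 -0.001 -0.   ] rz -0.001 rows 0.2 0.0 F [ 0.7 -0.2  0.9] g 46.9
0 [[234.0, 197.0], [199.0, 226.0], [161.0, 114.0], [126.0, 140.0]]
10 [[237.0, 187.0], [202.0, 216.0], [163.0, 104.0], [128.0, 130.0]]
20 [[240.0, 178.0], [204.0, 207.0], [165.0, 94.0], [129.0, 120.0]]
30 [[243.0, 168.0], [207.0, 197.0], [167.0, 83.0], [131.0, 110.0]]
```

View pics/m2.png

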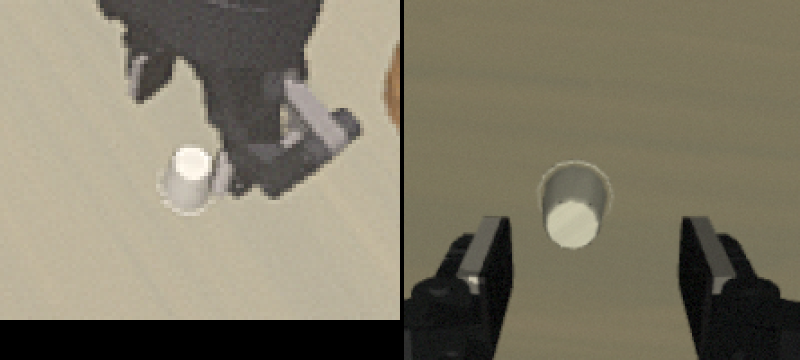

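The wrist crop shows the thimble upright at (575,200), 7 mm to the tool's -y side of the finger centre. The tips are still above its crown. I centre on it, go down 25 mm and close.

Request:
apply_moves(
  motion=[
    {"offset":[0,-7,0],"rot":[0,0,0],"jaw":50},
    {"offset":[0,-7,0],"rot":[0,0,0],"jaw":50},
    {"offset":[0,-7,8],"rot":[0,0,0],"jaw":50},
    {"offset":[0,-7,16],"rot":[0,0,0],"jaw":50},
    {"offset":[0,-7,22],"rot":[0,0,0],"jaw":50},
    {"offset":[0,-7,25],"rot":[0,0,0],"jaw":50},
    {"offset":[0,-7,25],"rot":[0,0,0],"jaw":50},
  ],
)

```text
t: 11.15
tool_pos: [457.2, -285.0, -11.7]
eef_rot: [[-0.994, -0.107, -0.002], [-0.107, 0.994, 0.002], [0.002, 0.002, -1.0]]
ft_force: [-0.6, -0.4, 0.0]
grip_width: 0.5
finger_force: 0.0
```

```bash
cat > asw.py <<'E'
from h import *
go(457.5,-286.5,12,96.3)
f=bot.grab_frame('wrist')['img'].max(2)
for y in range(190,300,4): print(y,''.join(' .:-=+*#%@'[min(9,int(f[y,x])//26)] for x in range(265,390,2)))
E
python3 asw.py
```

```text
t 11.15 pos [ 457.2 -285.   -11.7] ya 96.1 off [ -0.1  -1.4 -23.7] tiltfix [ 0.002 -0.002  0.   ] rz -0.003 rows 0.6 0.0 F [-0.6 -0.4  0. ] g 42.5
190 =====================================+=========================
194 ===============================================================
198 ===============================================================
202 ===============================================================
206 ===============================================================
210 ===============================================================
214 ===============================================================
218 ===============================================================
222 ======================================================+========
226 =============================++**++============================
230 ========================++=====-==-==++========================
234 =====================++==---===========+*======================
238 ====================++=---============--=+=====================
242 ==-----  -=========++=----============---=+=========-  :----===
2
[... 242 characters left out ...]
#*+==--==========.     ---::
262 --- .    .============-=*#############*--===========.      ::::
266 --.       ============:+*##############*-===========       .:::
270 -:        -===========-=====+##########--===========        .::
274 #:.       -============-===-=-=========-===========-        .-=
278 #=..      ===============-===-======================        .==
282 :..      .=========================-================:       .::
286   .      -===========================================      .   
290   ..    .============================================:     .   
294         ==============================================         
298        .==============================================.
```

The thimble is centred between the fingers. I close on it.

Request:
apply_moves(
  motion=[
    {"offset":[0,0,0],"rot":[0,0,0],"jaw":10},
    {"offset":[0,0,0],"rot":[0,0,0],"jaw":10},
    {"offset":[0,0,0],"rot":[0,0,0],"jaw":10},
    {"offset":[0,0,0],"rot":[0,0,0],"jaw":10},
    {"offset":[0,0,0],"rot":[0,0,0],"jaw":10},
    {"offset":[0,0,0],"rot":[0,0,0],"jaw":10},
  ],
  force=60,
)

```text
t: 11.7
tool_pos: [458.3, -286.0, -10.1]
eef_rot: [[-0.994, -0.107, 0.0], [-0.107, 0.994, -0.001], [-0.0, -0.001, -1.0]]
ft_force: [0.1, -0.4, 2.0]
grip_width: 0.183
finger_force: 58.5
```

Request:
apply_moves(
  motion=[
    {"offset":[0,0,-20],"rot":[0,0,0],"jaw":10},
    {"offset":[0,0,-60],"rot":[0,0,0],"jaw":10},
    {"offset":[0,0,-100],"rot":[0,0,0],"jaw":10},
    {"offset":[0,0,-130],"rot":[0,0,0],"jaw":10},
    {"offset":[0,0,-130],"rot":[0,0,0],"jaw":10},
    {"offset":[0,0,-130],"rot":[0,0,0],"jaw":10},
    {"offset":[0,0,-130],"rot":[0,0,0],"jaw":10},
  ],
)

```text
t: 12.28
tool_pos: [457.6, -285.3, 119.0]
eef_rot: [[-0.994, -0.107, -0.001], [-0.107, 0.994, 0.001], [0.001, 0.001, -1.0]]
ft_force: [-0.3, -0.6, -1.0]
grip_width: 0.19
finger_force: 58.5
```

```bash
python3 asw.py
```

```text
t 12.28 pos [ 457.6 -285.3  119. ] ya 96.1 off [  0.2  -1.2 107. ] tiltfix [ 0.001 -0.001  0.   ] rz -0.003 rows 2.6 0.0 F [-0.3 -0.6 -1. ] g 16.2
190 +==+=+===+=+======+=+=++==+==++++=+===++===+===+===============
194 ===================+==++=+=++=========+===+==++=+=++=======+===
198 ========================================+=+=+++=========+==++=+
202 =====================+===========================+========+====
206 ===============================================================
210 ===============================================================
214 ===============================================================
218 ===============================================================
222 ==+==========================-=+===============================
226 ===+===+====+==+========+++========+**+========================
230 =+===+===+=+=+========*+=---==========+*=======================
234 =+=====+++========+=++=---==============++============++++=====
238 ++++++++++++=+=+====--:--=============-:-=-====++==++++++==++==
242 +++++++++++++++==--=-  -==============: .-===-=++++++++=+++++++
2
[... 227 characters left out ...]
  :+#####%#%##**+=-. .::::-:.     .=++==++=
262 ===+==-.. .  --=-==:  :#########++====-:  .::::::     .-=======
266 ======..    .------.  -####+===========:  .::::::.      -======
270 ==+=+.      ::::::- .  -==============-.   :::-:::      :+=====
274 ++-:. ... ......-+*::  --=============-   .-=-           ..-===
278 =. . .......... .+*::  -=+==========++=    --          .     ++
282 -..............     .  +=+=+=+==++++=++   .                  -+
286             .. ..  .. .+++++++=++++++++:  .                    
290      .             .. :+==++++++===++++:  .        .           
294              .      . :++++++++++++++++-       .     .         
298                    .. :=======+=+++++++-
```

The thimble is held and lifted; its mouth is about 17 mm above the TCP reading. I carry it over the peg.

Request:
apply_moves(
  motion=[
    {"offset":[-80,277,0],"rot":[0,0,0],"jaw":10},
    {"offset":[-80,277,0],"rot":[0,0,0],"jaw":10},
    {"offset":[-80,277,0],"rot":[0,0,0],"jaw":10},
    {"offset":[-80,277,0],"rot":[0,0,0],"jaw":10},
    {"offset":[-80,277,0],"rot":[0,0,0],"jaw":10},
    {"offset":[-80,277,0],"rot":[0,0,0],"jaw":10},
    {"offset":[-80,277,0],"rot":[0,0,0],"jaw":10},
    {"offset":[-80,277,0],"rot":[0,0,0],"jaw":10},
  ],
)

```text
t: 13.0
tool_pos: [506.7, 5.0, 117.7]
eef_rot: [[-0.994, -0.112, -0.004], [-0.112, 0.994, 0.004], [0.003, 0.004, -1.0]]
ft_force: [-0.3, -0.3, -0.2]
grip_width: 0.19
finger_force: 58.6
```

Request:
apply_moves(
  motion=[
    {"offset":[0,0,0],"rot":[0,0,0],"jaw":10},
    {"offset":[0,0,15],"rot":[0,0,0],"jaw":10},
    {"offset":[0,0,30],"rot":[0,0,0],"jaw":10},
    {"offset":[0,0,38],"rot":[0,0,0],"jaw":10},
    {"offset":[0,0,38],"rot":[0,0,0],"jaw":10},
    {"offset":[0,0,38],"rot":[0,0,0],"jaw":10},
  ],
)

```text
t: 13.5
tool_pos: [507.3, -2.8, 80.8]
eef_rot: [[-0.994, -0.105, -0.002], [-0.105, 0.994, 0.0], [0.002, 0.001, -1.0]]
ft_force: [-0.1, 0.1, -0.6]
grip_width: 0.19
finger_force: 58.6
```

```bash
python3 -c "
from h import *
go(507.6,-1.6,81,96.3)
o=bot.get_obs();f=bot.grab_frame('wrist');S=bot.grab_frame('side');T=bot.grab_frame('top')
print(proj(f,np.array([507.9,-1.5,46]),o),proj(S,np.array([507,-1.8,46])),proj(T,np.array([507,-1.8,46])))
print(f['img'][190,326],S['img'][226,327])
s=cv2.resize(S['img'][190:250,285:375],(450,300),interpolation=3);w=cv2.resize(f['img'][150:290,260:400],(600,600),interpolation=3)
c=np.zeros((600,800,3),np.uint8);c[:440,:440]=cv2.resize(f['img'][160:270,270:380],(440,440),interpolation=3);c[:240,440:]=cv2.resize(S['img'][185:245,285:375],(360,240),interpolation=3);cv2.imwrite('pics/m3.png',c[:440,:,::-1])
"
```

```text
t 13.5 pos [507.3  -2.8  80.8] ya 96.1 off [-0.4  1.1 -0.2] tiltfix [ 0.001 -0.002 -0.   ] rz -0.004 rows 0.0 0.0 F [-0.1  0.1 -0.6] g 16.2
[330.47851594 214.01747309] [327.45873241 225.86108086] [331.21922606 199.32510329]
[118  77  41] [205 156  82]
```

View pics/m3.png

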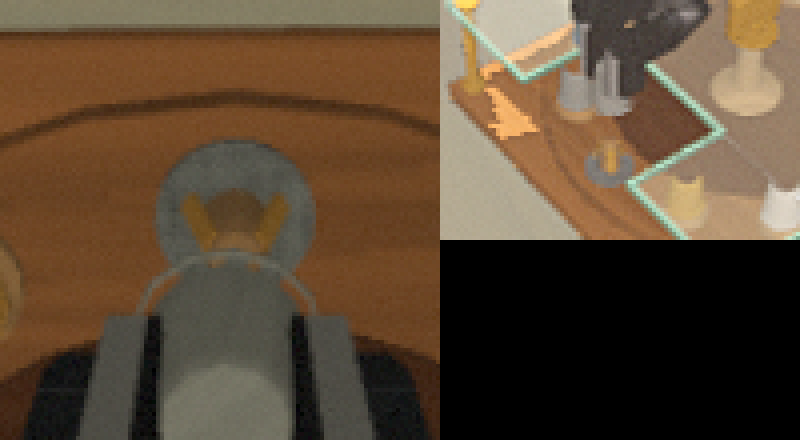

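The washer centre is at (236,215) in the wrist crop and the thimble rim centre at about (228,300), held upright. The thimble needs about +1.5 mm in tool y and +0.5 mm in tool x. I shift and lower it.

Request:
apply_moves(
  motion=[
    {"offset":[0.5,1.5,0],"rot":[0,0,0],"jaw":10},
    {"offset":[0.5,1.5,0],"rot":[0,0,0],"jaw":10},
    {"offset":[0.5,1.5,8],"rot":[0,0,0],"jaw":10},
    {"offset":[0.5,1.5,16],"rot":[0,0,0],"jaw":10},
    {"offset":[0.5,1.5,24],"rot":[0,0,0],"jaw":10},
    {"offset":[0.5,1.5,30],"rot":[0,0,0],"jaw":10},
    {"offset":[0.5,1.5,34],"rot":[0,0,0],"jaw":10},
    {"offset":[0.5,1.5,34],"rot":[0,0,0],"jaw":10},
  ],
)

```text
t: 14.32
tool_pos: [506.4, -0.2, 46.2]
eef_rot: [[-0.994, -0.107, -0.003], [-0.107, 0.994, 0.001], [0.002, 0.001, -1.0]]
ft_force: [0.5, 0.9, -0.2]
grip_width: 0.185
finger_force: 58.6
```

Request:
apply_moves(
  motion=[
    {"offset":[0,0,2],"rot":[0,0,0],"jaw":10},
    {"offset":[0,0,4],"rot":[0,0,0],"jaw":10},
    {"offset":[0,0,6],"rot":[0,0,0],"jaw":10},
    {"offset":[0,0,7],"rot":[0,0,0],"jaw":10},
    {"offset":[0,0,7],"rot":[0,0,0],"jaw":10},
    {"offset":[0,0,7],"rot":[0,0,0],"jaw":10},
  ],
)

```text
t: 14.82
tool_pos: [507.4, -0.4, 40.7]
eef_rot: [[-0.994, -0.107, 0.0], [-0.107, 0.994, -0.0], [-0.0, -0.0, -1.0]]
ft_force: [-1.0, -0.2, -0.4]
grip_width: 0.188
finger_force: 58.6
```

Request:
apply_moves(
  motion=[
    {"offset":[0,0,1],"rot":[0,0,0],"jaw":10},
    {"offset":[0,0,2],"rot":[0,0,0],"jaw":10},
    {"offset":[0,0,3],"rot":[0,0,0],"jaw":10},
    {"offset":[0,0,3],"rot":[0,0,0],"jaw":10},
    {"offset":[0,0,3],"rot":[0,0,0],"jaw":10},
  ],
)

```text
t: 15.23
tool_pos: [507.3, -0.4, 37.5]
eef_rot: [[-0.994, -0.107, -0.0], [-0.107, 0.994, 0.0], [0.0, 0.0, -1.0]]
ft_force: [0.2, 0.0, -1.2]
grip_width: 0.186
finger_force: 58.6
```

Request:
apply_moves(
  motion=[
    {"offset":[0,0,1],"rot":[0,0,0],"jaw":10},
    {"offset":[0,0,2],"rot":[0,0,0],"jaw":10},
    {"offset":[0,0,2],"rot":[0,0,0],"jaw":10},
  ],
)

```text
t: 15.48
tool_pos: [507.6, -0.4, 35.6]
eef_rot: [[-0.994, -0.107, 0.0], [-0.107, 0.994, -0.0], [-0.0, -0.0, -1.0]]
ft_force: [0.5, -0.2, 0.6]
grip_width: 0.189
finger_force: 58.6
```

Request:
apply_moves(
  motion=[
    {"offset":[0,0,1],"rot":[0,0,0],"jaw":10},
    {"offset":[0,0,2],"rot":[0,0,0],"jaw":10},
    {"offset":[0,0,2],"rot":[0,0,0],"jaw":10},
  ],
)

```text
t: 15.73
tool_pos: [507.7, -0.6, 33.7]
eef_rot: [[-0.994, -0.107, 0.001], [-0.107, 0.994, -0.0], [-0.001, -0.0, -1.0]]
ft_force: [1.0, 0.3, 0.6]
grip_width: 0.185
finger_force: 58.7
```

Request:
apply_moves(
  motion=[
    {"offset":[0,0,1],"rot":[0,0,0],"jaw":10},
    {"offset":[0,0,1.5],"rot":[0,0,0],"jaw":10},
    {"offset":[0,0,1.5],"rot":[0,0,0],"jaw":10},
  ],
)

```text
t: 15.98
tool_pos: [507.7, -0.6, 32.2]
eef_rot: [[-0.994, -0.107, 0.001], [-0.107, 0.994, -0.0], [-0.001, -0.0, -1.0]]
ft_force: [1.2, -0.9, 1.7]
grip_width: 0.187
finger_force: 58.8
```

Request:
apply_moves(
  motion=[
    {"offset":[0,0,1],"rot":[0,0,0],"jaw":10},
    {"offset":[0,0,1.5],"rot":[0,0,0],"jaw":10},
    {"offset":[0,0,1.5],"rot":[0,0,0],"jaw":10},
  ],
)

```text
t: 16.23
tool_pos: [507.6, -0.5, 30.7]
eef_rot: [[-0.994, -0.107, 0.001], [-0.107, 0.994, -0.0], [-0.0, -0.0, -1.0]]
ft_force: [2.0, -1.3, 2.2]
grip_width: 0.19
finger_force: 58.9
```

Request:
apply_moves(
  motion=[
    {"offset":[0,0,0.7],"rot":[0,0,0],"jaw":10},
    {"offset":[0,0,1],"rot":[0,0,0],"jaw":10},
    {"offset":[0,0,1],"rot":[0,0,0],"jaw":10},
  ],
)

```text
t: 16.48
tool_pos: [507.5, -0.4, 29.7]
eef_rot: [[-0.994, -0.107, 0.0], [-0.107, 0.994, -0.0], [-0.0, -0.0, -1.0]]
ft_force: [1.7, -1.9, 3.0]
grip_width: 0.187
finger_force: 59.0
```

Request:
apply_moves(
  motion=[
    {"offset":[0,0,0.7],"rot":[0,0,0],"jaw":10},
    {"offset":[0,0,1],"rot":[0,0,0],"jaw":10},
    {"offset":[0,0,1],"rot":[0,0,0],"jaw":10},
  ],
)

```text
t: 16.73
tool_pos: [507.4, -0.4, 28.5]
eef_rot: [[-0.994, -0.107, 0.0], [-0.107, 0.994, -0.0], [-0.0, -0.0, -1.0]]
ft_force: [1.3, -0.5, 2.3]
grip_width: 0.188
finger_force: 59.0
```

Request:
apply_moves(
  motion=[
    {"offset":[0,0,0.7],"rot":[0,0,0],"jaw":10},
    {"offset":[0,0,1],"rot":[0,0,0],"jaw":10},
    {"offset":[0,0,1],"rot":[0,0,0],"jaw":10},
  ],
)

```text
t: 16.98
tool_pos: [507.4, -0.4, 27.5]
eef_rot: [[-0.994, -0.107, 0.0], [-0.107, 0.994, -0.0], [-0.0, -0.0, -1.0]]
ft_force: [1.7, -1.4, 1.5]
grip_width: 0.184
finger_force: 59.0
```

Request:
apply_moves(
  motion=[
    {"offset":[0,0,0.5],"rot":[0,0,0],"jaw":10},
    {"offset":[0,0,0.5],"rot":[0,0,0],"jaw":10},
  ],
)

```text
t: 17.15
tool_pos: [507.4, -0.4, 27.0]
eef_rot: [[-0.994, -0.107, 0.0], [-0.107, 0.994, 0.0], [-0.0, 0.0, -1.0]]
ft_force: [1.9, -0.8, 1.9]
grip_width: 0.184
finger_force: 59.0
```

Request:
apply_moves(
  motion=[
    {"offset":[0,0,0.5],"rot":[0,0,0],"jaw":10},
    {"offset":[0,0,0.5],"rot":[0,0,0],"jaw":10},
  ],
)

```text
t: 17.32
tool_pos: [507.4, -0.4, 26.6]
eef_rot: [[-0.994, -0.107, 0.0], [-0.107, 0.994, -0.0], [-0.0, -0.0, -1.0]]
ft_force: [1.5, -1.5, 1.7]
grip_width: 0.188
finger_force: 59.0
```

Request:
apply_moves(
  motion=[
    {"offset":[0,0,0.5],"rot":[0,0,0],"jaw":10},
    {"offset":[0,0,0.5],"rot":[0,0,0],"jaw":10},
  ],
)

```text
t: 17.48
tool_pos: [507.4, -0.4, 26.1]
eef_rot: [[-0.994, -0.107, 0.0], [-0.107, 0.994, -0.0], [-0.0, -0.0, -1.0]]
ft_force: [1.5, -0.3, 1.9]
grip_width: 0.187
finger_force: 59.0
```

Request:
apply_moves(
  motion=[
    {"offset":[0,0,0.5],"rot":[0,0,0],"jaw":10},
    {"offset":[0,0,0.5],"rot":[0,0,0],"jaw":10},
  ],
)

```text
t: 17.65
tool_pos: [507.4, -0.4, 25.6]
eef_rot: [[-0.994, -0.107, 0.0], [-0.107, 0.994, -0.0], [-0.0, -0.0, -1.0]]
ft_force: [2.8, -1.9, 1.1]
grip_width: 0.185
finger_force: 59.0
```

Request:
apply_moves(
  motion=[
    {"offset":[0,0,0.5],"rot":[0,0,0],"jaw":10},
    {"offset":[0,0,0.5],"rot":[0,0,0],"jaw":10},
  ],
)

```text
t: 17.82
tool_pos: [507.4, -0.4, 25.1]
eef_rot: [[-0.994, -0.107, 0.0], [-0.107, 0.994, -0.0], [-0.0, -0.0, -1.0]]
ft_force: [1.9, -1.3, 2.9]
grip_width: 0.185
finger_force: 59.1
```

Request:
apply_moves(
  motion=[
    {"offset":[0,0,0.5],"rot":[0,0,0],"jaw":10},
    {"offset":[0,0,0.5],"rot":[0,0,0],"jaw":10},
  ],
)

```text
t: 17.98
tool_pos: [507.5, -0.4, 24.7]
eef_rot: [[-0.994, -0.107, 0.0], [-0.107, 0.994, -0.0], [-0.0, -0.0, -1.0]]
ft_force: [1.5, -1.2, 3.4]
grip_width: 0.187
finger_force: 59.3
```

Request:
apply_moves(
  motion=[
    {"offset":[0,0,0.4],"rot":[0,0,0],"jaw":10},
    {"offset":[0,0,0.4],"rot":[0,0,0],"jaw":10},
  ],
)

```text
t: 18.15
tool_pos: [507.5, -0.4, 24.6]
eef_rot: [[-0.994, -0.107, 0.0], [-0.107, 0.994, -0.0], [-0.0, -0.0, -1.0]]
ft_force: [1.3, -1.2, 6.8]
grip_width: 0.185
finger_force: 59.5
```

Request:
apply_moves(
  motion=[
    {"offset":[0,0,0.4],"rot":[0,0,0],"jaw":10},
    {"offset":[0,0,0.4],"rot":[0,0,0],"jaw":10},
  ],
)

```text
t: 18.32
tool_pos: [507.6, -0.4, 24.4]
eef_rot: [[-0.994, -0.107, 0.001], [-0.107, 0.994, -0.0], [-0.001, -0.0, -1.0]]
ft_force: [0.3, -0.6, 8.5]
grip_width: 0.189
finger_force: 59.8
```

Request:
apply_moves(
  motion=[
    {"offset":[0,0,0.5],"rot":[0,0,0],"jaw":10},
    {"offset":[0,0,0.5],"rot":[0,0,0],"jaw":10},
    {"offset":[0,0,0.5],"rot":[0,0,0],"jaw":10},
  ],
)

```text
t: 18.57
tool_pos: [507.6, -0.5, 24.1]
eef_rot: [[-0.994, -0.107, 0.001], [-0.107, 0.994, -0.0], [-0.001, -0.0, -1.0]]
ft_force: [1.0, -0.9, 10.4]
grip_width: 0.186
finger_force: 60.1
```

Request:
apply_moves(
  motion=[
    {"offset":[0,0,0.3],"rot":[0,0,0],"jaw":10},
    {"offset":[0,0,0.3],"rot":[0,0,0],"jaw":10},
    {"offset":[0,0,0.3],"rot":[0,0,0],"jaw":10},
  ],
)

```text
t: 18.82
tool_pos: [507.7, -0.5, 24.0]
eef_rot: [[-0.994, -0.107, 0.001], [-0.107, 0.994, -0.0], [-0.001, -0.0, -1.0]]
ft_force: [-0.4, -1.2, 11.5]
grip_width: 0.191
finger_force: 60.3
```

Request:
apply_moves(
  motion=[
    {"offset":[0,0,0.5],"rot":[0,0,0],"jaw":10},
    {"offset":[0,0,0.5],"rot":[0,0,0],"jaw":10},
    {"offset":[0,0,0.5],"rot":[0,0,0],"jaw":10},
  ],
)

```text
t: 19.07
tool_pos: [507.7, -0.5, 23.7]
eef_rot: [[-0.994, -0.107, 0.001], [-0.107, 0.994, -0.0], [-0.001, -0.0, -1.0]]
ft_force: [-1.1, -1.3, 14.6]
grip_width: 0.183
finger_force: 60.6
```

Request:
apply_moves(
  motion=[
    {"offset":[0,0,0.2],"rot":[0,0,0],"jaw":10},
    {"offset":[0,0,0.2],"rot":[0,0,0],"jaw":10},
    {"offset":[0,0,0.2],"rot":[0,0,0],"jaw":10},
  ],
)

```text
t: 19.32
tool_pos: [507.7, -0.5, 23.7]
eef_rot: [[-0.994, -0.107, 0.001], [-0.107, 0.994, -0.0], [-0.001, -0.001, -1.0]]
ft_force: [-2.2, -0.7, 16.2]
grip_width: 0.185
finger_force: 60.8
```

Request:
apply_moves(
  motion=[
    {"offset":[0,0,0],"rot":[0,0,0],"jaw":10},
  ],
)

```text
t: 19.4
tool_pos: [507.7, -0.5, 23.7]
eef_rot: [[-0.994, -0.107, 0.001], [-0.107, 0.994, -0.0], [-0.001, -0.001, -1.0]]
ft_force: [-1.6, -0.5, 15.2]
grip_width: 0.182
finger_force: 60.8
```

Request:
apply_moves(
  motion=[
    {"offset":[0,0,0],"rot":[0,0,0],"jaw":10},
  ],
)

```text
t: 19.48
tool_pos: [507.7, -0.5, 23.7]
eef_rot: [[-0.994, -0.107, 0.001], [-0.107, 0.994, -0.0], [-0.001, -0.001, -1.0]]
ft_force: [-1.8, -0.5, 16.5]
grip_width: 0.19
finger_force: 60.8
```

Request:
apply_moves(
  motion=[
    {"offset":[0,0,0],"rot":[0,0,0],"jaw":10},
  ],
)

```text
t: 19.57
tool_pos: [507.7, -0.5, 23.7]
eef_rot: [[-0.994, -0.107, 0.001], [-0.107, 0.994, -0.0], [-0.001, -0.001, -1.0]]
ft_force: [-1.6, -0.1, 14.4]
grip_width: 0.188
finger_force: 60.8
```

Request:
apply_moves(
  motion=[
    {"offset":[0,0,0.2],"rot":[0,0,0],"jaw":10},
    {"offset":[0,0,0.2],"rot":[0,0,0],"jaw":10},
    {"offset":[0,0,0.2],"rot":[0,0,0],"jaw":10},
    {"offset":[0,0,0.2],"rot":[0,0,0],"jaw":10},
  ],
)

```text
t: 19.9
tool_pos: [507.7, -0.5, 23.6]
eef_rot: [[-0.994, -0.107, 0.001], [-0.107, 0.994, -0.0], [-0.001, -0.001, -1.0]]
ft_force: [-2.8, -0.2, 15.7]
grip_width: 0.186
finger_force: 60.9
```

Request:
apply_moves(
  motion=[
    {"offset":[0,0,0],"rot":[0,0,0],"jaw":10},
  ],
)

```text
t: 19.98
tool_pos: [507.8, -0.5, 23.6]
eef_rot: [[-0.994, -0.107, 0.001], [-0.107, 0.994, -0.0], [-0.001, -0.001, -1.0]]
ft_force: [-2.7, -0.5, 17.0]
grip_width: 0.185
finger_force: 60.9
```

Request:
apply_moves(
  motion=[
    {"offset":[0,0,0],"rot":[0,0,0],"jaw":10},
  ],
)

```text
t: 20.07
tool_pos: [507.8, -0.5, 23.6]
eef_rot: [[-0.994, -0.107, 0.001], [-0.107, 0.994, -0.0], [-0.001, -0.001, -1.0]]
ft_force: [-2.0, -1.1, 16.8]
grip_width: 0.187
finger_force: 60.9
```

Request:
apply_moves(
  motion=[
    {"offset":[0,0,-1],"rot":[0,0,0],"jaw":10},
    {"offset":[0,0,-2],"rot":[0,0,0],"jaw":10},
    {"offset":[0,0,-2],"rot":[0,0,0],"jaw":10},
  ],
)

```text
t: 20.32
tool_pos: [507.6, -0.4, 24.5]
eef_rot: [[-0.994, -0.107, 0.001], [-0.107, 0.994, -0.0], [-0.001, -0.0, -1.0]]
ft_force: [1.8, -0.3, 8.7]
grip_width: 0.185
finger_force: 59.6
```

Request:
apply_moves(
  motion=[
    {"offset":[0,0,-1.2],"rot":[0,0,0],"jaw":10},
    {"offset":[0,0,-1.2],"rot":[0,0,0],"jaw":10},
    {"offset":[0,0,-1.2],"rot":[0,0,0],"jaw":35},
    {"offset":[0,0,-1.2],"rot":[0,0,0],"jaw":35},
    {"offset":[0,0,-1.2],"rot":[0,0,0],"jaw":35},
    {"offset":[0,0,-1.2],"rot":[0,0,0],"jaw":35},
  ],
)

```text
t: 20.82
tool_pos: [506.5, -0.1, 24.8]
eef_rot: [[-0.994, -0.107, -0.002], [-0.107, 0.994, 0.0], [0.002, 0.001, -1.0]]
ft_force: [-0.6, 0.5, -0.3]
grip_width: 0.35
finger_force: 0.0
```

Request:
apply_moves(
  motion=[
    {"offset":[0,0,-10],"rot":[0,0,0],"jaw":35},
    {"offset":[0,0,-30],"rot":[0,0,0],"jaw":35},
    {"offset":[0,0,-65],"rot":[0,0,0],"jaw":35},
    {"offset":[0,0,-105],"rot":[0,0,0],"jaw":35},
    {"offset":[0,0,-145],"rot":[0,0,0],"jaw":35},
    {"offset":[40,0,-145],"rot":[0,0,0],"jaw":35},
    {"offset":[80,0,-145],"rot":[0,0,0],"jaw":35},
    {"offset":[80,0,-145],"rot":[0,0,0],"jaw":35},
  ],
)

```text
t: 21.48
tool_pos: [419.8, -7.6, 169.9]
eef_rot: [[-0.994, -0.107, -0.007], [-0.107, 0.994, 0.001], [0.007, 0.002, -1.0]]
ft_force: [-0.3, 0.4, -0.4]
grip_width: 0.346
finger_force: 0.0
```

```bash
cat > fin.py <<'E'
from h import *
np.set_printoptions(precision=1,suppress=True)
go(430,0,160)
o=bot.get_obs();rs=[]
for n in('wrist','top','side'):
    f=bot.grab_frame(n);oo=o if n=='wrist' else None
    for z in (45,58): print(n,z,proj(f,np.array([507,-1.8,z]),oo))
    print([(np.round(d['bbox'],1),round(d['score'],2)) for d in bot.spot_in(f,'thimble')[:6]],[(np.round(d['bbox'],1),round(d['score'],2)) for d in bot.spot_in(f,'empty_peg')[:2]])
    if n=='side':
        g=f['img'].max(2)
        for y in range(205,235): print(y,''.join(' .:-=+*#%@'[min(9,int(g[y,x])//26)] for x in range(300,355)))
E
python3 fin.py
```

```text
t 21.48 pos [419.8  -7.6 169.9] ya 96.2 off [-11.1   6.4   9.8] tiltfix [ 0. -0. -0.] rz 0 rows 0.4 0.0 F [-0.3  0.4 -0.4] g 29.4
wrist 45 [324.4 265.4]
wrist 58 [324.4 271.1]
[(array([311.9, 253.6, 333.9, 283.7]), 0.6), (array([126.2,  49.3, 148.8,  69.8]), 0.54)] [(array([289.9, 244.6, 362.1, 318.2]), 0.77)]
top 45 [331.2 199.4]
top 58 [331.4 198.6]
[(array([413.1, 269.7, 422.3, 280.8]), 0.42)] []
side 45 [327.5 226.1]
side 58 [327.5 222.4]
[(array([320.4, 215.1, 330.6, 230.4]), 0.48), (array([288.5, 377.2, 301.9, 394.7]), 0.44)] [(array([310.5, 178.4, 411.9, 250.2]), 0.62), (array([314.3, 199.1, 397.4, 240.8]), 0.48)]
205 ****++++**++++++++##**+++++=-====-====-=+##*++++*+++**#
206 *****++*******++++****++**+===-==========+##*+++*+*+*##
207 ******+***++**+++*##*+++**+====***+=====--+#%*++++*+*##
208 %*****+*+*++**+++****+++++*==******+====-==+#%#+++++*##
209 @%********+++*+++****+++*+++********+======-=*%#+++++*#
210 @@%*******+++***+****++**+***********+====-=-=*%#*+++*#
211 @@@%******++++***********+%%***+++----=========*%%*+++*
212 @@@@%*****++++***********+%%+---=============-=
[... 628 characters left out ...]
**+++*++++*****++++=======-=+*##*+++++++
224 #*++*********+++*++++++++*****+=++*+==--==*##*+++++++++
225 ***++*********++***+++++******++=+**+===*%%#+++++++++++
226 ***#*+********+++***++++******+==+***+*%%#++++++*++++++
227 *#**++*********+++***+++*****+++=+***###*++++++*+++++++
228 *#***+++********++***+=+******++=+**##******+++++**++++
229 #***#*++********+++**+=+******+=+*%%#+######*++++##++++
230 ***#***++********+++**++=++++==+%%#**####*###***#%#++*+
231 **#***#*+++*******+++****+++++++#%#*########%%%%%%#++++
232 ***#*****++********+++*****++++++%%##########%%%%##****
233 ****#*#***++********+++*****++++++%%#########%%%%###***
234 **#*#****#*++*******++++*****++++++%%#######%%%%%##*###
```

The side and wrist detections show the thimble on the peg, and the hand is clear. I hand in.

```bash
python3 -c "
from rig import bot
print(bot.hand_in())"
```

```text
the job is handed in; nothing more can be done
None
```

I turned the empty peg into the opening, bedded the thimble on its felt with a push of about 16.5 N by the noisy wrist reading, let go of it and handed the job in; no verdict came back.

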